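Fit the charged battery pack and click its cover shut

ROBOT

A 7-joint arm with a two-finger parallel gripper is mounted at the origin on the work surface. World frame = base frame: x ahead of the robot, y to its left, z up, the work surface at z = 0. Lengths are in m, angles in rad, forces in N, time in s.
With the tool pointing down it reaches from about 0.425 to 0.925 m from the base axis. Payload 6.8 kg.
Tool frame: the origin (TCP) lies at the very end of the fingers, on their centre line; the grasp point (between the pads) lies 19 mm behind it; z points along the fingers, y is the line along which they close (so a half turn about z gives the same grasp; the last joint's range is limited). The gripper opens to 88 mm and grips with 3 to 60 N. Pads are 20 mm wide; open, the fingers measure 115 mm over their backs; the gripper's body (75 mm by 178 mm) begins 61 mm behind the grasp point.
Start: joints at [1.132, 0.477, 0.022, 1.555, -0.011, 1.109, -0.083], TCP at [0.219, -0.638, 0.223] pointing down, gripper open.
Joint ranges: [-2.96, 2.96], [-0.34, 2.1], [-1.41, 1.46], [0.24, 2.44], [-1.37, 4.51], [0.17, 1.92], [-2.96, 2.96]. Speed limits (rad/s): [2.39, 2.39, 3.14, 3.14, 3.14, 3.14, 3.14].

INTERFACE

Orientations are given as [roll, pitch, yaw] about the fixed x, y, z axes, in that order (R = Rz(yaw) Ry(pitch) Rx(roll)).
In Python, from station import manip gives the robot as it stands.
- The arm moves only by the tool carry_out, never from a script. Its argument "increments" is a list of rows, each a list of 7 numbers: the shift along the tool's x, y, z normalised to -1 to 1, where 1 is 2.5 cm, then the turn, a rotation vector about the tool's x, y, z normalised to -1 to 1, where 1 is 0.15 rad, then the opening, from -1 (shut) to 1 (fully open). In form: [[dx, dy, dz, rx, ry, rz, jaw], ...]. A call has 1 to 10 rows; each row shifts and turns the commanded pose from where the row before left it, along the tool's axes as they then stand; what a row does not reach is not made up. A row lasts 1/8 s, in which the tool goes at most 62.5 mm and 10.7 degrees, less where a joint would pass 70% of its speed; a pose out of reach is approached as far as the arm can. A call with a number of a shift or a turn outside -1 to 1 is refused whole. A call with a gripper value outside its range is refused whole. The fingers move at their own pace and stop on an object; "force" is the grip in N (left out, the last holds). Time passes only in rows, so rows that do not move let the fingers close. It gives the time, the measured TCP pose, the force, the opening and the grip force at its end, in the units of the state.
- manip.get_obs(): the state, without advancing time (a new reading comes with each control period).
- manip.grab_frame(name): name is "side" or "top" or "wrist"; returns the picture (420x560x3 uint8, red, green, blue); there is no depth.
- manip.camera_params(name): a dict with "vertical_fov" (degrees; the focal length in pixels is half the picture's height over the tangent of half this angle, whatever the lens; pixels are square), "cx", "cy" (the principal point, pixels), "R" (3x3) and "t" (3): a world point X has camera coordinates R X + t. Camera axes: x right, y down, z forward; pixel columns grow to the right and rows downward; lengths in m; the calibration is good to about 2 mm. The wrist camera is an equidistant fisheye: a pixel r from the principal point sees the ray r / f radians off the axis. A picture is of the moment at which its call begins: read the wrist's pose just before it. camera_params takes no time and is no camera call; for the wrist camera it gives the pose at the moment of the call.
- manip.sign_off(): hands the job in; it is judged then, once.
The state is a dict: "t": time; "joint_pos": joint angles; "qvel": joint speeds; "tau": joint torques, N m; "eef_pos": TCP position; "tcp_rot": TCP orientation; "force": force on the tool from outside, world axes, zero at the start; "torque": the same for the moment, N m; "width": finger opening in m; "finger_force": force on a finger pad.
Only numpy, scipy, OpenCV 4.12 (cv2) and the standard library are available. Lean on these libraries where they do the work, as an engineer would, in place of code of your own. Each camera call takes 0.05 s, during which the arm holds its last target. There are 200 camera calls.

TASK

Take the charged battery pack out of its charging dock and lay it down flat on its broad side on the grey bench mat, letting go of it there. Then take it up again across its middle, lay it flat in the bay of the black battery supply, swing the hinged aluminium cover over it and press its front edge down until the catch clicks and holds it fully shut. Leave the spray can, the plug and the screwdriver where they are.

Things in the scene. Friction and masses are not known exactly. Their poses are not given: they have to be found in the camera images.
- pack: Blue battery pack with black ends and a white label on its broad faces, a box 120 mm long, 54 mm wide, 32 mm thick, about 0.3 kg. At the start it stands on end in the dock on a floor 5 mm above the bench, its two brass contacts on top. Origin: centre of its lower end as it stands; its z axis runs along the 120 mm length, y across the 54 mm width, x through the 32 mm thickness.
- pack_mid (a point): Middle of the battery pack (60 mm from either end), same axes as the pack.
- dock: Fixed grey charging dock on the left or the right: an upright socket 50 x 72 mm outside, 40 x 62 mm inside, walls 5 mm thick, rim 30 mm above the bench, inner floor 5 mm above the bench, on a base plate 90 x 110 x 4 mm. Origin: centre of its underside; x, y along the short and long side of the socket, z up. The pack stands loosely in it and lifts straight up.
- mat: Grey fabric bench mat, fixed, 200 mm (its x) by 150 mm (its y), 3 mm thick, between dock and supply. Origin: centre of its underside.
- supply: Fixed black battery supply on the other side from the dock, 155 mm deep (its x) by 184 mm wide (its y), rim 30 mm high, with a rectangular bay in its top. Origin: on the bench under the bay's centre; x points to its rear (hinge side), y along the bay's length, z up.
- bay (a point): Centre of the bay's floor, 12 mm above the bench. The bay measures 62 mm along the supply's x, 130 mm along its y, 18 mm deep, so the lying pack stands 14 mm out of it. Axes as the supply. The pack may lie in it either way round and either broad side up.
- cover (a joint): Angle of the hinged aluminium cover, rad: 0 fully shut, 1.57 upright, about 1.75 to 2.05 at the start (leaning back, away from the bay). The stiff hinge keeps it wherever it is left. Let down without pressing it stops on the catch at about 0.09; pressed at its front edge with about 10 N it snaps down and the catch holds it at 0.
- cover_hinge (a point): Middle of the cover's hinge axis, 68 mm behind the bay's centre and 32 mm above the bench; axes turn with the cover. The hinge axis is its y. The cover is a hood 124 mm long from the hinge (its -x), 152 mm wide, with 4 mm walls and 20 mm high above the hinge axis.
- cover_lip (a point): Point on the outside (top) of the cover near its front edge, at its middle, right above the catch: 112 mm from the hinge axis and, shut, 52 mm above the bench. The place to press. Axes turn with the cover, z out of its top.
- cover_tab (a point): Outer end of the red tab in the middle of the cover's front edge, 138 mm from the hinge axis; the tab is 50 mm wide, 14 mm long, 8 mm thick, this point at mid-thickness. Axes turn with the cover.
- spray: Red spray can, upright, 48 mm diameter, 130 mm high, a bystander. Origin: centre of its underside.
- plug: Black audio plug standing on end, 26 mm diameter, 70 mm high, a bystander. Origin: centre of its underside.
- driver: Screwdriver lying on the bench, a bystander. Origin: under its middle.
Mind the look-alikes: they are no part of the job. Of the things shaped like the supply, the black one is meant.

How it is judged:
By the outcome, as a careful person would: the job done as asked, in the order asked, and still so for the second after the job is handed in, with the robot touching nothing.
It also fails if it takes over 58 s, if anything falls off the work surface, if the arm or the gripper's body presses on something with over 40 N, if the wrist force passes 120 N, or if a joint passes its speed limit or range.

## Working session

There is one attempt and no reset: what is moved stays moved. The work goes in short steps, Python scripts to look and compute and a tool call to move; the robot and the scene stay as the last step left them, time stands still between calls to the robot, and variables do not carry over. Pictures are saved under pics/ and viewed, at most 10 in all, crops included, and the job is handed in when it is done.

Besides the shell and the picture viewer there is one more tool, called after ">>>" as name(argument=value, ...), one argument or row to a line, values as JSON. carry_out: Moves the arm, as the interface text tells. Its arguments: {"type":"object","properties":{"increments":{"type":"array"},"force":{"type":"number"}},"required":["increments"]}

```bash
mkdir -p pics; cat > h.py <<'E'
import numpy as np, cv2
from station import manip
def grab(n,name):
    p=manip.camera_params(n); im=np.asarray(manip.grab_frame(n)); 
    cv2.imwrite(f'pics/{name}.png',im[:,:,::-1]); np.savez(f'pics/{name}.npz',im=im,**{k:np.array(v) for k,v in p.items()})
    return im,p
def load(name):
    d=np.load(f'pics/{name}.npz'); return d['im'],{k:d[k] for k in d.files if k!='im'}
def ray(p,uv,fish=False):
    f=210/np.tan(np.radians(float(p['vertical_fov']))/2)
    R=np.array(p['R']);t=np.array(p['t'])
    a=(np.array(uv,float)-[p['cx'],p['cy']])/f
    if fish:
        r=np.linalg.norm(a); d=np.r_[a/r*np.sin(r),np.cos(r)] if r>0 else np.array([0,0,1.])
    else: d=np.r_[a,1]
    d=R.T@d; return -R.T@t,d/np.linalg.norm(d)
def onz(p,uv,z,fish=False):
    o,d=ray(p,uv,fish); return o+d*(z-o[2])/d[2]
def tri(*rs):
    A=0;b=0
    for o,d in rs:
        M=np.eye(3)-np.outer(d,d);A=A+M;b=b+M@o
    x=np.linalg.solve(A,b); return x,[np.linalg.norm((np.eye(3)-np.outer(d,d))@(x-o)) for o,d in rs]
def proj(p,X,fish=False):
    f=210/np.tan(np.radians(float(p['vertical_fov']))/2)
    c=np.array(p['R'])@X+np.array(p['t'])
    if fish:
        r=np.linalg.norm(c[:2]);a=c[:2]/r*np.arctan2(r,c[2])
    else:a=c[:2]/c[2]
    return a*f+[p['cx'],p['cy']]
E
python3 - <<'E'
from h import *
for n in('top','side','wrist'):
    im,p=grab(n,n+'0'); R=np.array(p['R']); print(n,p['vertical_fov'],p['cx'],p['cy'],(-R.T@np.array(p['t'])).round(3),R.round(2).tolist())
print({k:np.round(v,3).tolist() for k,v in manip.get_obs().items()})
a=np.hstack([cv2.imread(f'pics/{n}0.png') for n in('top','side')])
E
```

```text
top 42.05535160005365 291.236729365452 208.11065557960717 [ 0.353 -0.022  1.61 ] [[-0.03, -1.0, -0.02], [-1.0, 0.03, -0.07], [0.07, 0.02, -1.0]]
side 50.88577121750305 274.1678588141436 211.70588635435803 [0.159 0.828 0.566] [[-0.94, -0.33, -0.01], [-0.16, 0.47, -0.87], [0.29, -0.82, -0.49]]
wrist 65.70646984690485 277.457733434103 208.39152895732505 [ 0.29  -0.614  0.383] [[0.33, -0.95, -0.0], [-0.91, -0.31, 0.27], [-0.26, -0.09, -0.96]]
{'t': 0.15, 'joint_pos': [1.132, 0.478, 0.022, 1.556, -0.012, 1.109, -0.083], 'qvel': [-0.0, -0.003, 0.001, -0.002, -0.0, 0.0, 0.001], 'tau': [0.003, -58.329, 1.536, -27.288, -0.054, 0.014, 0.0], 'eef_pos': [0.219, -0.638, 0.222], 'tcp_rot': [-3.14, 0.0, 0.331], 'force': [-0.827, 0.664, -0.502], 'torque': [0.054, -0.006, 0.016], 'finger_force': 0.0, 'width': 0.088}
```

View pics/top0.png

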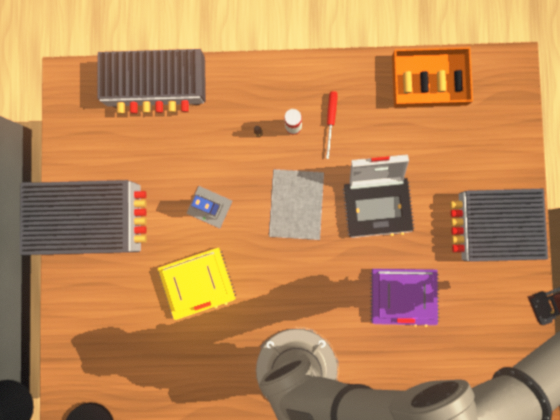

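View pics/side0.png

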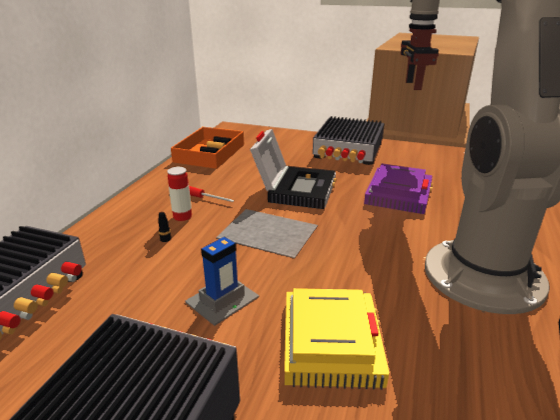

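Candidates for the pack: only the blue one in the dock at top (208,205) / side (221,270). Candidates for the supply:
- black, open, at top (379,208)
- yellow, at (197,284)
- purple, at (405,297)
- grey finned units, at (80,217), (505,225) and (152,77)

I choose the black one at (379,208). The close crop will check both choices.

```bash
python3 - <<'E'
from h import *
T,pt=load('top0');S,ps=load('side0')
c=np.zeros((600,792,3),np.uint8)
a=cv2.resize(T[145:245,180:420],(792,330),interpolation=cv2.INTER_CUBIC);c[:330]=a
b=cv2.resize(S[230:320,180:265],(255,270),interpolation=cv2.INTER_CUBIC);c[330:600,:255]=b
d=cv2.resize(S[125:215,245:345],(300,270),interpolation=cv2.INTER_CUBIC);c[330:600,255:555]=d
cv2.imwrite('pics/crop1.png',c[:,:,::-1])
def blob(im,m,box,name):
    x0,y0,x1,y1=box;k=np.zeros(m.shape,np.uint8);k[y0:y1,x0:x1]=m[y0:y1,x0:x1]
    cs,_=cv2.findContours(k,cv2.RETR_EXTERNAL,cv2.CHAIN_APPROX_NONE)
    q=max(cs,key=cv2.contourArea);r=cv2.minAreaRect(q);print(name,cv2.contourArea(q),np.round(r[0],1),np.round(r[1],1),r[2],cv2.boxPoints(r).round(1).tolist());return q
def hsv(im):return cv2.cvtColor(im,cv2.COLOR_RGB2HSV)
ht,hs=hsv(T),hsv(S)
blue=lambda h:((h[...,0]>100)&(h[...,0]<130)&(h[...,1]>110)).astype(np.uint8)
grey=lambda h:((h[...,1]<60)&(h[...,2]>60)).astype(np.uint8)
blk=lambda h:(h[...,2]<70).astype(np.uint8)
red=lambda h:(((h[...,0]<6)|(h[...,0]>172))&(h[...,1]>170)&(h[...,2]>100)).astype(np.uint8)
blob(T,blue(ht),(180,180,240,235),'packtop')
blob(S,blue(hs),(190,230,250,310),'packside')
q=blob(T,grey(ht),(262,160,330,245),'mat');print([onz(pt,x,.003).round(3).tolist() for x in cv2.boxPoints(cv2.minAreaRect(q))])
q=blob(T,(grey(ht)|blue(ht)),(180,180,240,235),'dock');print([onz(pt,x,.004).round(3).tolist() for x in cv2.boxPoints(cv2.minAreaRect(q))])
q=blob(T,blk(ht),(340,172,420,245),'supply');print([onz(pt,x,.03).round(3).tolist() for x in cv2.boxPoints(cv2.minAreaRect(q))])
blob(T,red(ht),(360,150,400,165),'tab');blob(S,red(hs),(250,125,272,148),'tabs')
E
```

```text
packtop 159.0 [202.2 203.9] [18.4 10. ] 21.801410675048828 [[191.8000030517578, 205.10000610351562], [195.5, 195.8000030517578], [212.60000610351562, 202.60000610351562], [208.8000030517578, 211.89999389648438]]
packside 1097.0 [220.4 275.4] [45.9 32.1] 84.47245788574219 [[202.1999969482422, 254.10000610351562], [234.1999969482422, 251.0], [238.60000610351562, 296.70001220703125], [206.6999969482422, 299.79998779296875]]
mat 3136.0 [296.1 204.1] [49.4 66.1] 3.814074993133545 [[269.20001220703125, 235.39999389648438], [273.6000061035156, 169.5], [322.8999938964844, 172.8000030517578], [318.6000061035156, 238.6999969482422]]
[[0.388, 0.07, 0.003], [0.583, 0.052, 0.003], [0.569, -0.093, 0.003], [0.375, -0.075, 0.003]]
dock 927.5 [208.8 206.6] [35.7 28.6] 23.962491989135742 [[186.60000610351562, 212.39999389648438], [198.1999969482422, 186.1999969482422], [230.89999389648438, 200.6999969482422], [219.3000030517578, 226.89999389648438]]
[[0.463, 0.313, 0.004], [0.539, 0.277, 0.004], [0.494, 0.181, 0.004], [0.417, 0.217, 0.004]]
supply 14.5 [403.8 188.3] [5.7 4.9] 45.0 [[400.0, 188.0], [403.5, 184.5], [407.5, 188.5], [404.0, 192.0]]
[[0.515, -0.314, 0.03], [0.525, -0.324, 0.03], [0.513, -0.335, 0.03], [0.503, -0.325, 0.03]]
tab 27.5 [380.  158.3] [ 2.6 16.2] 84.2894058227539 [[371.79998779296875, 157.8000030517578], [387.8999938964844, 156.1999969482422], [388.20001220703125, 158.8000030517578], [372.0, 160.39999389648438]]
tabs 34.5 [259.7 135.7] [ 4.4 10.2] 36.869895935058594 [[254.89999389648438, 138.39999389648438], [261.0, 130.3000030517578], [264.6000061035156, 132.89999389648438], [258.3999938964844, 141.10000610351562]]
```

View pics/crop1.png

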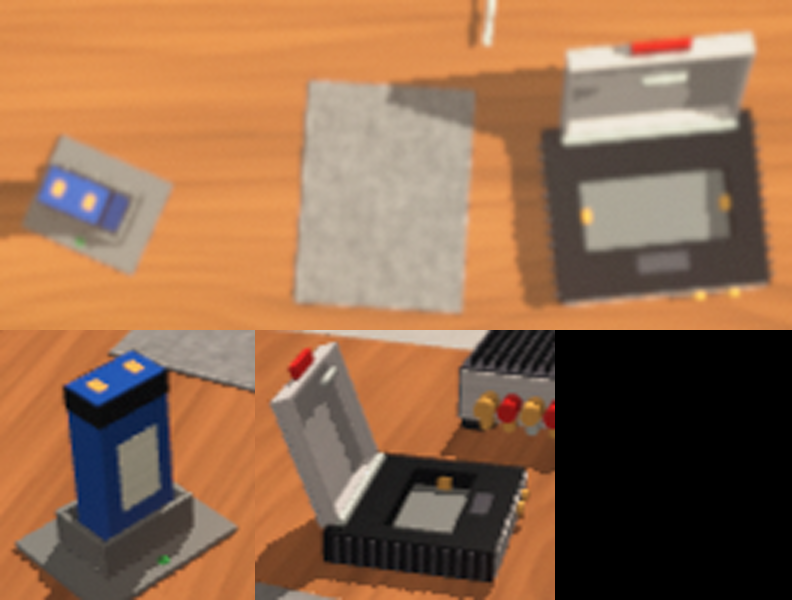

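The crop confirms both choices. It shows the blue pack on end with two brass contacts, at top (197.6,202.0) and (207.0,206.2), and at side (212.3,248.3) and (224.3,242.3). The supply is black with an open grey bay and a red tab.

```bash
python3 - <<'E'
from h import *
T,pt=load('top0');S,ps=load('side0')
c=[]
for a,b in(((197.6,202.0),(212.3,248.3)),((207.0,206.2),(224.3,242.3)),((380,158.3),(259.7,135.7))):
    x,e=tri(ray(pt,a),ray(ps,b));print(x.round(4),np.round(e,4));c.append(x)
d=c[0]-c[1];print('contacts yaw',np.arctan2(d[1],d[0]),np.linalg.norm(d),'mid',(c[0]+c[1])/2)
m=np.mean([onz(pt,x,.125) for x in ((197.6,202.0),(207.0,206.2))],0);print('mid@.125',m)
bay=[onz(pt,(180+u/3.3,145+v/3.3),.03) for u,v in((580,183),(722,171),(730,237),(588,250))];print(np.round(bay,3).tolist(),np.mean(bay,0).round(3))
sup=[onz(pt,(180+u/3.3,145+v/3.3),.03) for u,v in((543,130),(750,112),(769,285),(560,302))];print(np.round(sup,3).tolist(),np.mean(sup,0).round(3))
E
```

```text
[0.4812 0.2562 0.1265] [0.0008 0.0008]
[0.4694 0.2309 0.1259] [0.0004 0.0004]
[ 0.5829 -0.2409  0.1539] [0.0009 0.0009]
contacts yaw 1.1338172799100936 0.02793115992641092 mid [0.47529799 0.24356923 0.12620933]
mid@.125 [0.47596429 0.24404092 0.125     ]
[[0.482, -0.185, 0.03], [0.489, -0.309, 0.03], [0.431, -0.314, 0.03], [0.423, -0.19, 0.03]] [ 0.457 -0.249  0.03 ]
[[0.53, -0.154, 0.03], [0.541, -0.336, 0.03], [0.389, -0.346, 0.03], [0.379, -0.164, 0.03]] [ 0.459 -0.25   0.03 ]
```

```bash
cat >> h.py <<'E'
from scipy.spatial.transform import Rotation as Ro
def plan(p1,e1,n=None,start=None):
    """identical rows from start (measured) to pose p1,e1"""
    if start is None:
        o=manip.get_obs(); p0,e0=o['eef_pos'],o['tcp_rot']
    else: p0,e0=start
    R0=Ro.from_euler('xyz',e0);R1=Ro.from_euler('xyz',e1);w=(R0.inv()*R1).as_rotvec();v=np.array(p1)-p0
    n=n or max(1,int(np.ceil(max(np.linalg.norm(v)*1.08/.025,np.abs(w).max()/.15))))
    S=sum(Ro.from_rotvec(w*k/n).as_matrix() for k in range(n))
    d=np.linalg.solve(S,R0.inv().apply(v))
    print(n,'x',(d/.025).round(2).tolist(),(w/n/.15).round(2).tolist()); return p1,e1
def st():
    o=manip.get_obs();print({k:np.round(o[k],3).tolist() for k in('t','eef_pos','tcp_rot','joint_pos','force','width','finger_force')})
E
python3 - <<'E'
from h import *
a=plan([.47,-.28,.27],[np.pi,0,1.03])
plan([.475,.244,.27],[np.pi,0,2.705],start=a)
E
```

```text
19 x [0.9, -0.28, -0.1] [-0.0, -0.0, -0.25]
23 x [0.99, 0.27, 0.0] [0.0, 0.0, -0.49]
```

>>> carry_out(
  increments=[
    [0.9,-0.28,-0.1,0,0,-0.25,1],
    [0.9,-0.28,-0.1,0,0,-0.25,1],
    [0.9,-0.28,-0.1,0,0,-0.25,1],
    [0.9,-0.28,-0.1,0,0,-0.25,1],
    [0.9,-0.28,-0.1,0,0,-0.25,1],
    [0.9,-0.28,-0.1,0,0,-0.25,1],
    [0.9,-0.28,-0.1,0,0,-0.25,1],
    [0.9,-0.28,-0.1,0,0,-0.25,1],
    [0.9,-0.28,-0.1,0,0,-0.25,1],
    [0.9,-0.28,-0.1,0,0,-0.25,1],
  ],
)

```text
t: 1.4
eef_pos: [0.3831, -0.4689, 0.2478]
tcp_rot: [3.142, -0.0, 0.708]
force: [-0.4, 0.3, 0.1]
width: 0.0881
finger_force: 0.0
```

>>> carry_out(
  increments=[
    [0.9,-0.28,-0.1,0,0,-0.25,1],
    [0.9,-0.28,-0.1,0,0,-0.25,1],
    [0.9,-0.28,-0.1,0,0,-0.25,1],
    [0.9,-0.28,-0.1,0,0,-0.25,1],
    [0.9,-0.28,-0.1,0,0,-0.25,1],
    [0.9,-0.28,-0.1,0,0,-0.25,1],
    [0.9,-0.28,-0.1,0,0,-0.25,1],
    [0.9,-0.28,-0.1,0,0,-0.25,1],
    [0.9,-0.28,-0.1,0,0,-0.25,1],
  ],
)

```text
t: 2.52
eef_pos: [0.4675, -0.2753, 0.2704]
tcp_rot: [3.142, -0.0, 1.046]
force: [-0.3, -0.7, 0.2]
width: 0.0872
finger_force: 0.0
```

```bash
python3 - <<'E'
from h import *
grab('wrist','w1');st()
plan([.475,.244,.27],[np.pi,0,2.705])
E
```

```text
{'t': 2.575, 'eef_pos': [0.469, -0.272, 0.271], 'tcp_rot': [3.141, -0.002, 1.051], 'joint_pos': [0.663, 0.232, -0.297, 1.801, 0.073, 1.119, -0.178], 'force': [0.415, 2.74, 0.961], 'width': 0.088, 'finger_force': 0.0}
23 x [0.97, 0.28, 0.0] [0.0, -0.0, -0.48]
```

>>> carry_out(
  increments=[
    [0.97,0.28,0,0,0,-0.48,1],
    [0.97,0.28,0,0,0,-0.48,1],
    [0.97,0.28,0,0,0,-0.48,1],
    [0.97,0.28,0,0,0,-0.48,1],
    [0.97,0.28,0,0,0,-0.48,1],
    [0.97,0.28,0,0,0,-0.48,1],
    [0.97,0.28,0,0,0,-0.48,1],
    [0.97,0.28,0,0,0,-0.48,1],
    [0.97,0.28,0,0,0,-0.48,1],
    [0.97,0.28,0,0,0,-0.48,1],
  ],
)

```text
t: 3.82
eef_pos: [0.5824, -0.0566, 0.2702]
tcp_rot: [3.142, 0.0, 1.768]
force: [0.5, -0.3, -0.1]
width: 0.088
finger_force: 0.0
```

>>> carry_out(
  increments=[
    [0.97,0.28,0,0,0,-0.48,1],
    [0.97,0.28,0,0,0,-0.48,1],
    [0.97,0.28,0,0,0,-0.48,1],
    [0.97,0.28,0,0,0,-0.48,1],
    [0.97,0.28,0,0,0,-0.48,1],
    [0.97,0.28,0,0,0,-0.48,1],
    [0.97,0.28,0,0,0,-0.48,1],
    [0.97,0.28,0,0,0,-0.48,1],
    [0.97,0.28,0,0,0,-0.48,1],
    [0.97,0.28,0,0,0,-0.48,1],
  ],
)

```text
t: 5.08
eef_pos: [0.5236, 0.1834, 0.2702]
tcp_rot: [-3.142, 0.0, 2.488]
force: [0.3, 0.1, -0.9]
width: 0.088
finger_force: 0.0
```

>>> carry_out(
  increments=[
    [0.97,0.28,0,0,0,-0.48,1],
    [0.97,0.28,0,0,0,-0.48,1],
    [0.97,0.28,0,0,0,-0.48,1],
    [0,0,0,0,0,0,1],
  ],
)

```text
t: 5.58
eef_pos: [0.4739, 0.2415, 0.2705]
tcp_rot: [3.141, 0.0, 2.704]
force: [0.5, 0.1, -0.2]
width: 0.088
finger_force: 0.0
```

```bash
python3 - <<'E'
from h import *
grab('wrist','w2');st()
cv2.imwrite('pics/w12.png',np.hstack([cv2.resize(cv2.imread(f'pics/w{i}.png')[:, 80:480],(400,420)) for i in(1,2)]))
E
```

```text
{'t': 5.625, 'eef_pos': [0.475, 0.24, 0.27], 'tcp_rot': [-3.142, 0.001, 2.701], 'joint_pos': [0.102, 0.298, -0.828, 1.796, 0.239, 1.151, 0.327], 'force': [0.295, -0.775, 0.426], 'width': 0.088, 'finger_force': 0.0}
```

View pics/w12.png

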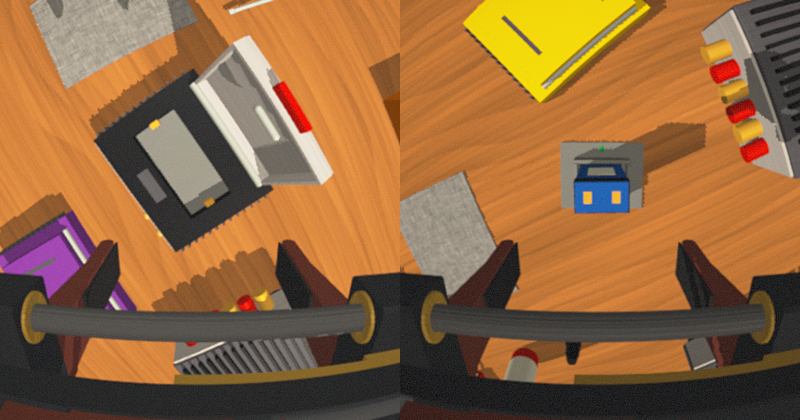

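w1 shows the supply, with bay brass contacts at full-frame (233,124) and (289,203). w2 shows the pack top, with contacts at about (267,198) and (297,198).

```bash
python3 - <<'E'
from h import *
def cents(im,box,n=2):
    h=cv2.cvtColor(im,cv2.COLOR_RGB2HSV);x0,y0,x1,y1=box
    m=((h[...,0]>13)&(h[...,0]<32)&(h[...,1]>110)&(h[...,2]>110)).astype(np.uint8)[y0:y1,x0:x1]
    k,_,s,c=cv2.connectedComponentsWithStats(m);i=1+np.argsort(-s[1:,4])[:n];print(s[i,4]);return c[i]+[x0,y0]
W1,p1=load('w1');W2,p2=load('w2');T,pt=load('top0');S,ps=load('side0')
c=cents(W2,(255,185,310,212));c=c[c[:,0].argsort()];print(c)
q=[onz(p2,x,.125,True) for x in c];print('pack mid@.125',np.mean(q,0).round(4),q[0]-q[1],np.arctan2(*(q[0]-q[1])[[1,0]]))
tp=[(197.6,202.0),(207.0,206.2)]
for a in (0,1): 
    r=[tri(ray(p2,c[a],True),ray(pt,tp[b])) for b in(0,1)];r=min(r,key=lambda e:e[1][0]);print('contact',r[0].round(4),np.round(r[1],4))
def comp(im,box,f):
    x0,y0,x1,y1=box;h=cv2.cvtColor(im,cv2.COLOR_RGB2HSV)[y0:y1,x0:x1];k,_,s,c=cv2.connectedComponentsWithStats(f(h).astype(np.uint8));i=1+np.argmax(s[1:,4]);return c[i]+[x0,y0],s[i,4]
br=lambda h:(h[...,0]>13)&(h[...,0]<32)&(h[...,1]>140)&(h[...,2]>110)
tb=[comp(T,(353,203,362,217),br),comp(T,(396,200,404,213),br)]
wb=[comp(W1,(225,115,243,132),br),comp(W1,(280,196,297,210),br)];print(tb,wb)
b=[]
for i in(0,1):
    x,e=tri(ray(p1,wb[i][0],True),ray(pt,tb[i][0]));print('baycontact',x.round(4),np.round(e,4));b.append(x)
d=b[0]-b[1];print('mid',(b[0]+b[1])/2,'yaw supply',np.arctan2(-d[0],d[1]),np.linalg.norm(d))
# bay floor grey and black body in wrist view
h=cv2.cvtColor(W1,cv2.COLOR_RGB2HSV)
red=lambda h:(((h[...,0]<6)|(h[...,0]>172))&(h[...,1]>170)&(h[...,2]>90))
tw=comp(W1,(345,75,400,140),red);x,e=tri(ray(p1,tw[0],True),ray(pt,(380,158.3)));print('tab',tw,x.round(4),np.round(e,4))
m=np.zeros((420,560),np.uint8);m[60:260,170:360]=(h[60:260,170:360,2]<62);m=cv2.morphologyEx(m,cv2.MORPH_OPEN,np.ones((5,5)))
cs,_=cv2.findContours(m,cv2.RETR_EXTERNAL,cv2.CHAIN_APPROX_NONE);q=max(cs,key=cv2.contourArea)
bp=cv2.boxPoints(cv2.minAreaRect(q));print(bp.round(0).tolist(),[onz(p1,x,.03,True).round(3)[:2].tolist() for x in bp])
E
```

```text
[88 87]
[[267.27272727 197.29545455]
 [295.54022989 196.94252874]]
pack mid@.125 [0.4761 0.2452 0.125 ] [-0.01128709 -0.02506858  0.        ] -1.9938569266620612
contact [0.4706 0.232  0.1219] [0.0006 0.0006]
contact [0.4824 0.2575 0.1219] [0.0001 0.0001]
[(array([356.5, 210. ]), np.int32(6)), (array([399.375, 205.75 ]), np.int32(8))] [(array([234.26086957, 123.65217391]), np.int32(69)), (array([288.77464789, 201.81690141]), np.int32(71))]
baycontact [ 0.4548 -0.1877  0.0188] [0.0008 0.0008]
baycontact [ 0.4639 -0.3107  0.0235] [0.0004 0.0004]
mid [ 0.45933516 -0.24919563  0.02116962] yaw supply 0.07346167857517143 0.12349887577163945
tab (array([372.09658247, 107.11441308]), np.int32(673)) [ 0.5864 -0.2429  0.1367] [0.0004 0.0004]
[[172.0, 139.0], [263.0, 71.0], [351.0, 189.0], [260.0, 257.0]] [[0.377, -0.162], [0.519, -0.15], [0.543, -0.334], [0.393, -0.356]]
```

>>> carry_out(
  increments=[
    [0.05,0.2,0.5,0,0,-0.1,1],
    [0,0,1,0,0,0,1],
    [0,0,1,0,0,0,1],
    [0,0,1,0,0,0,1],
    [0,0,1,0,0,0,1],
    [0,0,1,0,0,0,1],
    [0,0,0.7,0,0,0,1],
    [0,0,0.4,0,0,0,1],
    [0,0,0,0,0,0,1],
  ],
)

```text
t: 6.75
eef_pos: [0.4766, 0.2445, 0.1046]
tcp_rot: [-3.141, -0.001, 2.714]
force: [0.3, -0.5, -0.4]
width: 0.0878
finger_force: 0.0
```

```bash
python3 - <<'E'
from h import *
st(); plan([.476,.245,.104],[np.pi,0,2.717])
E
```

```text
{'t': 6.75, 'eef_pos': [0.477, 0.244, 0.105], 'tcp_rot': [-3.141, -0.001, 2.714], 'joint_pos': [-0.012, 0.502, -0.733, 1.955, 0.442, 0.851, 0.161], 'force': [0.253, -0.5, -0.417], 'width': 0.088, 'finger_force': 0.0}
1 x [0.03, 0.01, 0.03] [-0.0, -0.0, -0.02]
```

>>> carry_out(
  increments=[
    [0,0,0,0,0,0,-1],
    [0,0,0,0,0,0,-1],
    [0,0,0,0,0,0,-1],
    [0,0,0,0,0,0,-1],
    [0,0,0,0,0,0,-1],
    [0,0,0,0,0,0,-1],
  ],
  force=35,
)

```text
t: 7.5
eef_pos: [0.4768, 0.2447, 0.1055]
tcp_rot: [3.141, 0.0, 2.714]
force: [-0.5, -1.0, 4.2]
width: 0.0541
finger_force: 35.0
```

>>> carry_out(
  increments=[
    [0,0,-0.3,0,0,0,-1],
    [0,0,-0.8,0,0,0,-1],
    [0,0,-1,0,0,0,-1],
    [0,0,-1,0,0,0,-1],
    [0,0,-1,0,0,0,-1],
    [0,0,-1,0,0,0,-1],
    [0,0,-0.5,0,0,0,-1],
  ],
)

```text
t: 8.38
eef_pos: [0.4769, 0.2451, 0.2473]
tcp_rot: [3.14, 0.002, 2.715]
force: [-0.6, 0.9, -3.6]
width: 0.0534
finger_force: 35.0
```

```bash
python3 - <<'E'
from h import *
st();grab('side','s1')
a=plan([.48,.06,.26],[np.pi,0,np.pi/2])
R=Ro.from_euler('xyz',[np.pi,0,np.pi/2])*Ro.from_euler('y',-50,degrees=True)
plan([.48,.08,.20],R.as_euler('xyz'),start=a)
E
```

```text
{'t': 8.375, 'eef_pos': [0.477, 0.245, 0.247], 'tcp_rot': [3.14, 0.002, 2.715], 'joint_pos': [0.087, 0.328, -0.827, 1.818, 0.269, 1.109, 0.309], 'force': [-0.567, 0.879, -3.64], 'width': 0.053, 'finger_force': 34.995}
9 x [-0.71, -0.51, -0.05] [0.0, 0.0, 0.85]
6 x [0.28, -0.0, 0.34] [-0.0, -0.97, -0.0]
```

>>> carry_out(
  increments=[
    [-0.71,-0.51,-0.05,0,0,0.9,-1],
    [-0.71,-0.51,-0.05,0,0,0.9,-1],
    [-0.71,-0.51,-0.05,0,0,0.9,-1],
    [-0.71,-0.51,-0.05,0,0,0.9,-1],
    [-0.71,-0.51,-0.05,0,0,0.9,-1],
    [-0.71,-0.51,-0.05,0,0,0.9,-1],
    [-0.71,-0.51,-0.05,0,0,0.9,-1],
    [-0.71,-0.51,-0.05,0,0,0.9,-1],
    [-0.71,-0.51,-0.05,0,0,0.9,-1],
  ],
)

```text
t: 9.55
eef_pos: [0.4722, 0.059, 0.2558]
tcp_rot: [-3.14, 0.0, 1.495]
force: [0.6, 0.1, -2.8]
width: 0.0537
finger_force: 35.0
```

>>> carry_out(
  increments=[
    [0,0,0,0,-0.97,0,-1],
    [0,0,0,0,-0.97,0,-1],
    [0,0,0,0,-0.97,0,-1],
    [0,0,0,0,-0.97,0,-1],
    [0,0,0,0,-0.97,0,-1],
    [0,0,0,0,-0.97,0,-1],
    [0,0,0,0,0,0,-1],
  ],
)

```text
t: 10.42
eef_pos: [0.4724, 0.0619, 0.2537]
tcp_rot: [-3.134, 0.872, 1.51]
force: [0.1, -0.3, -4.1]
width: 0.0538
finger_force: 35.0
```

```bash
python3 - <<'E'
from h import *
st();grab('side','s2')
E
```

```text
{'t': 10.425, 'eef_pos': [0.472, 0.062, 0.254], 'tcp_rot': [-3.134, 0.872, 1.51], 'joint_pos': [-0.275, 0.482, -0.529, 1.83, 0.721, 1.689, -1.13], 'force': [0.139, -0.302, -4.1], 'width': 0.054, 'finger_force': 34.998}
```

View pics/s2.png

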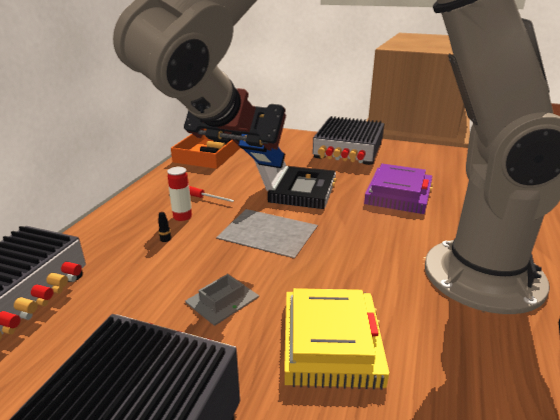

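Tilting works: side view s2 shows the pack held at (265,155) and tilted, with the dock empty at (222,297). Next I lower it to the mat.

```bash
python3 - <<'E'
from h import *
e=[np.pi,.872,1.49]
a=plan([.475,-.004,.081],e)
E
```

```text
9 x [0.41, 0.03, 0.72] [0.01, -0.0, 0.01]
```

>>> carry_out(
  increments=[
    [0.41,0.03,0.72,0,0,0,-1],
    [0.41,0.03,0.72,0,0,0,-1],
    [0.41,0.03,0.72,0,0,0,-1],
    [0.41,0.03,0.72,0,0,0,-1],
    [0.41,0.03,0.72,0,0,0,-1],
    [0.41,0.03,0.72,0,0,0,-1],
    [0.41,0.03,0.72,0,0,0,-1],
    [0.41,0.03,0.72,0,0,0,-1],
    [0.3,0.03,0.5,0,0,0,-1],
    [0,0,0,0,0,0,-1],
  ],
)

```text
t: 11.72
eef_pos: [0.4749, -0.0036, 0.0864]
tcp_rot: [-3.139, 0.874, 1.501]
force: [-0.0, -0.2, -3.5]
width: 0.0533
finger_force: 35.0
```

```bash
python3 - <<'E'
from h import *
st();grab('side','s3')
E
```

```text
{'t': 11.725, 'eef_pos': [0.475, -0.004, 0.086], 'tcp_rot': [-3.139, 0.874, 1.501], 'joint_pos': [-0.232, 0.696, -0.457, 1.974, 0.876, 1.422, -1.321], 'force': [-0.022, -0.193, -3.475], 'width': 0.053, 'finger_force': 34.998}
```

View pics/s3.png

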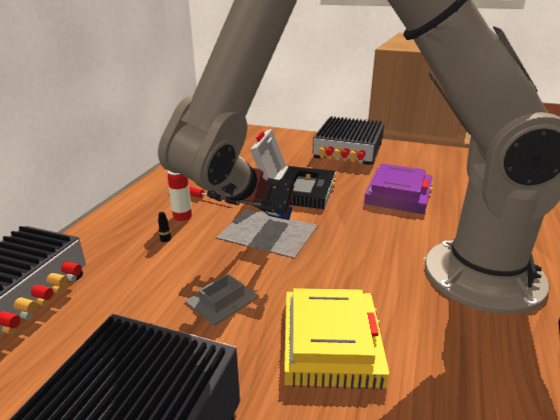

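>>> carry_out(
  increments=[
    [0.1,0,0.08,0,0,0,-1],
    [0.1,0,0.08,0,0,0,-1],
    [0,0,0,0,0,0,-1],
  ],
)

```text
t: 12.15
eef_pos: [0.4754, -0.0027, 0.0809]
tcp_rot: [3.141, 0.873, 1.499]
force: [-0.2, 0.6, -4.0]
width: 0.0541
finger_force: 35.0
```

>>> carry_out(
  increments=[
    [0,0,0,0,0,0,-1],
    [0,0,0,0,0,0,-1],
  ],
  force=8,
)

```text
t: 12.4
eef_pos: [0.4754, -0.0029, 0.0811]
tcp_rot: [3.141, 0.873, 1.499]
force: [-0.7, -0.3, -3.1]
width: 0.0537
finger_force: 8.0
```

>>> carry_out(
  increments=[
    [0.39,0,-0.02,0,0,0,-1],
    [0.39,0,-0.02,0,0,0,-1],
  ],
)

```text
t: 12.65
eef_pos: [0.4764, 0.0109, 0.0663]
tcp_rot: [3.141, 0.873, 1.499]
force: [-0.9, 1.1, -1.3]
width: 0.054
finger_force: 8.0
```

```bash
python3 - <<'E'
from h import *
grab('wrist','w4');grab('side','s4');st()
cv2.imwrite('pics/c4.png',np.hstack([cv2.resize(cv2.imread('pics/s4.png')[150:270,190:350],(480,360)),cv2.resize(cv2.imread('pics/w4.png')[:,:],(320,240),interpolation=cv2.INTER_AREA).repeat(1,0) if 0 else cv2.copyMakeBorder(cv2.resize(cv2.imread('pics/w4.png'),(320,240),interpolation=cv2.INTER_AREA),0,120,0,0,0)]))
E
```

```text
{'t': 12.75, 'eef_pos': [0.476, 0.011, 0.066], 'tcp_rot': [-3.14, 0.872, 1.502], 'joint_pos': [-0.256, 0.74, -0.456, 1.957, 0.881, 1.415, -1.355], 'force': [0.653, 0.921, -2.665], 'width': 0.054, 'finger_force': 8.0}
```

View pics/c4.png

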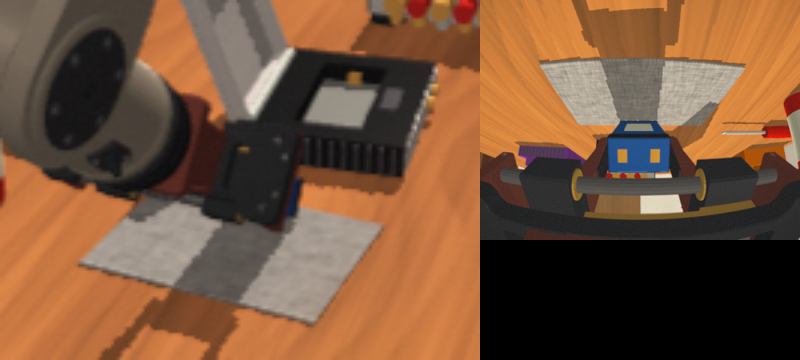

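>>> carry_out(
  increments=[
    [0.39,0,0.05,0,0,0,-1],
    [0.39,0,0.05,0,0,0,-1],
    [0.37,0,0.11,0,0,0,-1],
  ],
)

```text
t: 13.12
eef_pos: [0.4775, 0.0256, 0.0404]
tcp_rot: [3.141, 0.872, 1.5]
force: [-1.2, 2.5, -0.1]
width: 0.054
finger_force: 8.0
```

```bash
python3 - <<'E'
from h import *
W,p=grab('wrist','w5');o=manip.get_obs();st()
R=Ro.from_euler('xyz',o['tcp_rot']).as_matrix();P=o['eef_pos']-R[:,2]*.010
for nm,o2 in(('w5',None),):
    h=cv2.cvtColor(W,cv2.COLOR_RGB2HSV);m=((h[...,0]>13)&(h[...,0]<32)&(h[...,1]>110)&(h[...,2]>110)).astype(np.uint8)
    m[:180]=0;m[:,:200]=0;m[:,350:]=0;m[310:]=0
    k,_,s,c=cv2.connectedComponentsWithStats(m);i=1+np.argsort(-s[1:,4])[:4];print(s[i,4],c[i].round(0).tolist())
for f in range(-10,60,10):
    u=Ro.from_rotvec(R[:,1]*0).as_matrix(); hy=np.array([R[0,0],R[1,0],0]);hy/=np.linalg.norm(hy)
    X=P+.010*(np.cos(np.radians(f))*hy+np.sin(np.radians(f))*np.array([0,0,1]));print(f,proj(p,X,True).round(0))
E
```

```text
{'t': 13.175, 'eef_pos': [0.477, 0.026, 0.039], 'tcp_rot': [-3.14, 0.872, 1.501], 'joint_pos': [-0.281, 0.794, -0.451, 1.936, 0.89, 1.404, -1.393], 'force': [1.645, 3.004, -0.891], 'width': 0.054, 'finger_force': 8.001}
[383 360  44  22] [[249.0, 267.0], [306.0, 266.0], [284.0, 302.0], [201.0, 255.0]]
-10 [278. 259.]
0 [278. 262.]
10 [278. 266.]
20 [278. 270.]
30 [278. 273.]
40 [278. 276.]
50 [278. 279.]
```

>>> carry_out(
  increments=[
    [0.37,0,0.11,0,0,0,-1],
    [0.28,0,0.13,0,0,0,-1],
    [0.14,0,0.07,0,0,0,-1],
    [0,0,0,0,0,0,-1],
  ],
)

```text
t: 13.68
eef_pos: [0.4777, 0.0315, 0.0206]
tcp_rot: [-3.141, 0.873, 1.5]
force: [0.2, 0.7, -2.9]
width: 0.0544
finger_force: 8.0
```

```bash
python3 - <<'E'
from h import *
W,p=grab('wrist','w6');st()
h=cv2.cvtColor(W,cv2.COLOR_RGB2HSV);m=((h[...,0]>13)&(h[...,0]<32)&(h[...,1]>110)&(h[...,2]>110)).astype(np.uint8)
m[:180]=0;m[:,:220]=0;m[:,350:]=0;m[295:]=0
k,_,s,c=cv2.connectedComponentsWithStats(m);i=1+np.argsort(-s[1:,4])[:2];print(s[i,4],c[i].round(0).tolist())
E
```

```text
{'t': 13.725, 'eef_pos': [0.478, 0.031, 0.021], 'tcp_rot': [-3.141, 0.873, 1.499], 'joint_pos': [-0.294, 0.831, -0.445, 1.925, 0.899, 1.393, -1.418], 'force': [0.673, 1.015, -3.437], 'width': 0.054, 'finger_force': 8.0}
[1097  364] [[289.0, 190.0], [249.0, 262.0]]
```

>>> carry_out(
  increments=[
    [0.1,0,0.08,0,0,0,-1],
    [0.08,0,0.07,0,0,0,-1],
    [0,0,0,0,0,0,-1],
  ],
)

```text
t: 14.1
eef_pos: [0.4778, 0.0316, 0.0151]
tcp_rot: [-3.142, 0.873, 1.5]
force: [-0.3, 2.1, -2.2]
width: 0.054
finger_force: 8.0
```

Contact is starting, so I open the gripper and back out along the tool axis.

>>> carry_out(
  increments=[
    [0,0,0,0,0,0,0.3],
    [0,0,0,0,0,0,0.6],
    [0,0,0,0,0,0,1],
    [0,0,0,0,0,0,1],
    [0,0,-0.5,0,0,0,1],
    [-0.3,0,-0.8,0,0,0,1],
    [-0.3,0,-0.9,0,0,0,1],
    [-0.3,0,-0.9,0,0,0,1],
    [-0.3,0,-0.9,0,0,0,1],
    [-0.3,0,-0.9,0,0,0,1],
  ],
)

```text
t: 15.35
eef_pos: [0.4829, 0.1021, 0.1242]
tcp_rot: [3.141, 0.873, 1.499]
force: [-0.5, -0.2, -1.0]
width: 0.0876
finger_force: 0.0
```

```bash
python3 - <<'E'
from h import *
grab('side','s7');st()
a=plan([.478,.06,.28],[np.pi,0,1.5])
cv2.imwrite('pics/c7.png',cv2.resize(cv2.imread('pics/s7.png')[110:310,130:350],(660,600)))
E
```

```text
{'t': 15.4, 'eef_pos': [0.484, 0.105, 0.126], 'tcp_rot': [3.137, 0.87, 1.497], 'joint_pos': [-0.353, 0.707, -0.508, 1.813, 0.772, 1.579, -1.318], 'force': [0.754, 1.186, 1.428], 'width': 0.088, 'finger_force': 0.0}
7 x [-0.67, -0.01, -0.67] [0.0, 0.83, -0.0]
```

View pics/c7.png

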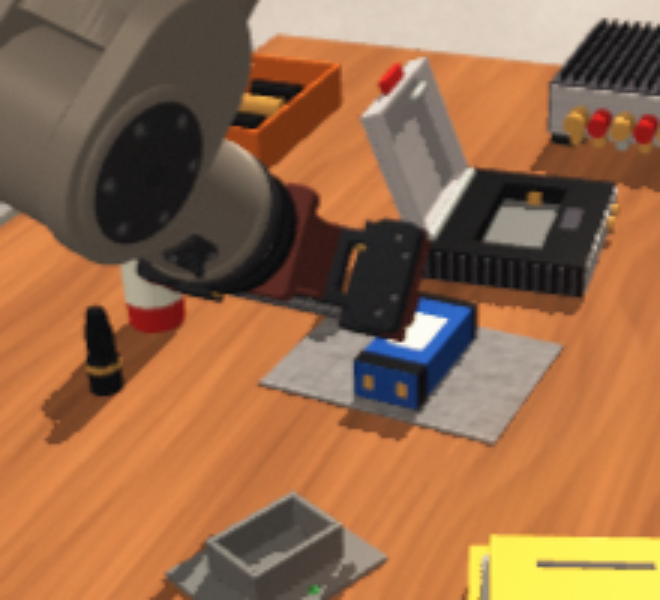

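The pack lies flat on the mat, contacts facing the dock at crop (385,385). I raise the hand upright above it to measure.

>>> carry_out(
  increments=[
    [-0.67,0,-0.67,0,0.83,0,1],
    [-0.67,0,-0.67,0,0.83,0,1],
    [-0.67,0,-0.67,0,0.83,0,1],
    [-0.67,0,-0.67,0,0.83,0,1],
    [-0.67,0,-0.67,0,0.83,0,1],
    [-0.67,0,-0.67,0,0.83,0,1],
    [-0.67,0,-0.67,0,0.83,0,1],
    [-0.8,0,0,0,0,0,1],
    [-0.8,0,0,0,0,0,1],
    [0,0,0,0,0,0,1],
  ],
)

```text
t: 16.65
eef_pos: [0.4763, 0.0146, 0.2769]
tcp_rot: [-3.141, 0.002, 1.496]
force: [-0.7, 0.1, 0.2]
width: 0.0878
finger_force: 0.0
```

```bash
python3 - <<'E'
from h import *
W,p=grab('wrist','w8');T,pt=grab('top','t8');st()
h=cv2.cvtColor(W,cv2.COLOR_RGB2HSV);m=((h[...,0]>100)&(h[...,0]<130)&(h[...,1]>110)).astype(np.uint8)
cs,_=cv2.findContours(m,cv2.RETR_EXTERNAL,cv2.CHAIN_APPROX_NONE);q=max(cs,key=cv2.contourArea);b=cv2.boxPoints(cv2.minAreaRect(q));print(cv2.contourArea(q),b.round(0).tolist())
print([onz(p,x,.035,True).round(4).tolist() for x in b])
c=np.zeros((420,800,3),np.uint8);c[:,:560]=cv2.imread('pics/w8.png');c[:360,560:]=cv2.resize(cv2.imread('pics/t8.png')[150:270,260:340],(240,360));cv2.imwrite('pics/c8.png',c)
E
```

```text
{'t': 16.75, 'eef_pos': [0.477, 0.017, 0.277], 'tcp_rot': [-3.141, 0.001, 1.5], 'joint_pos': [0.441, 0.149, -0.664, 1.91, 0.103, 1.117, -0.334], 'force': [-0.447, -0.218, 0.924], 'width': 0.088, 'finger_force': 0.0}
2785.5 [[257.0, 162.0], [298.0, 162.0], [298.0, 233.0], [257.0, 233.0]]
[[0.452, 0.0367, 0.035], [0.5031, 0.0329, 0.035], [0.4977, -0.061, 0.035], [0.4436, -0.0571, 0.035]]
```

View pics/c8.png

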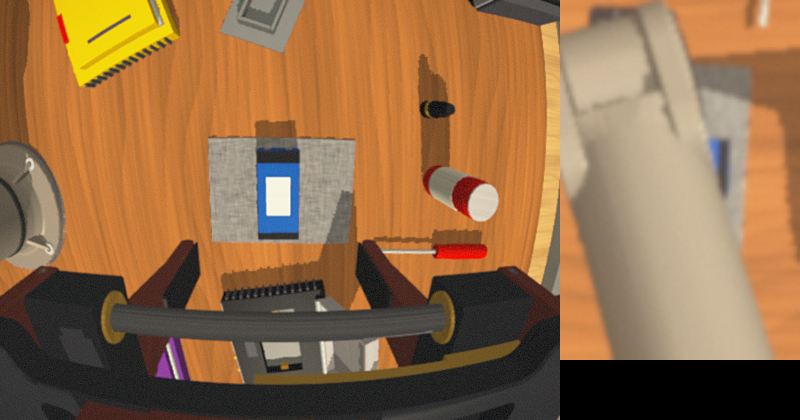

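The view shows the pack wholly on the mat: pack cols 257–299, rows 149–239; mat rows 137–242. The blue centre is at (278,197). Next: a quick two-view height check, and the approach.

```bash
python3 - <<'E'
from h import *
W,p=load('w8');S,ps=grab('side','s9')
lab=[]
for im,fr in((W,(255,150,302,240)),(S,(235,190,310,250))):
    x0,y0,x1,y1=fr;h=cv2.cvtColor(im,cv2.COLOR_RGB2HSV)[y0:y1,x0:x1];m=((h[...,1]<40)&(h[...,2]>185)).astype(np.uint8)
    k,_,s,c=cv2.connectedComponentsWithStats(m);i=1+np.argmax(s[1:,4]);print(s[i],c[i]+[x0,y0]);lab.append(c[i]+[x0,y0])
x,e=tri(ray(p,lab[0],True),ray(ps,lab[1]));print('label',x.round(4),np.round(e,4),onz(p,lab[0],.035,True).round(4))
plan([.4742,-.0121,.06],[np.pi,0,1.498])
# next leg for later
plan([.459,-.249,.16],[np.pi,0,1.571+.068],start=([.4742,-.0121,.16],[np.pi,0,1.498]))
E
```

```text
[ 11  27  25  39 935] [277.53796791 195.94224599]
[ 24  24  20  12 144] [268.43055556 219.67361111]
label [ 0.4737 -0.0083  0.0387] [0.0008 0.0008] [ 0.4744 -0.0088  0.035 ]
10 x [-0.12, -0.0, 0.87] [-0.0, 0.0, 0.0]
11 x [-0.86, -0.05, -0.0] [0.0, 0.0, -0.09]
```

```bash
python3 - <<'E'
from h import *
W,p=load('w8')
g=W[:,270:286].astype(int).mean(1);
for r in list(range(134,166))+list(range(230,246)): print(r,g[r].astype(int).tolist(),onz(p,(278,r),.035,True)[1].round(4),end=' | ')
E
```

```text
134 [137, 85, 42] 0.0696 | 135 [139, 86, 44] 0.0684 | 136 [137, 84, 42] 0.0671 | 137 [122, 83, 56] 0.0659 | 138 [106, 97, 86] 0.0647 | 139 [102, 99, 91] 0.0634 | 140 [104, 99, 91] 0.0622 | 141 [105, 100, 91] 0.0609 | 142 [105, 100, 91] 0.0597 | 143 [108, 102, 94] 0.0584 | 144 [110, 104, 95] 0.0572 | 145 [111, 105, 96] 0.056 | 146 [110, 104, 95] 0.0547 | 147 [92, 90, 94] 0.0535 | 148 [50, 64, 95] 0.0522 | 149 [26, 57, 100] 0.051 | 150 [33, 54, 88] 0.0497 | 151 [41, 47, 59] 0.0485 | 152 [46, 45, 45] 0.0472 | 153 [44, 44, 43] 0.046 | 154 [44, 44, 43] 0.0447 | 155 [45, 44, 43] 0.0435 | 156 [45, 43, 44] 0.0422 | 157 [42, 43, 43] 0.041 | 158 [43, 41, 43] 0.0397 | 159 [47, 44, 44] 0.0385 | 160 [44, 43, 40] 0.0372 | 161 [45, 40, 38] 0.0359 | 162 [45, 53, 74] 0.0347 | 163 [44, 85, 144] 0.0334 | 164 [39, 104, 180] 0.0322 | 165 [38, 107, 188] 0.0309 | 230 [46, 112, 193] -0.0549 | 231 [44, 109, 185] -0.0563 | 232 [46, 89, 150] -0.0577 | 233 [49, 58, 78] -0.0591 | 234 [52, 48, 43] -0.0605 | 235 [53, 51, 47] -0.0619 | 236 [51, 50, 47] -0.0633 | 237 [49, 48, 46] -0.0647 | 238 [59, 57, 53] -0.0661 | 239 [108, 102, 93] -0.0676 | 240 [159, 152, 137] -0.069 | 241 [169, 160, 145] -0.0704 | 242 [180, 152, 130] -0.0719 | 243 [205, 138, 89] -0.0733 | 244 [213, 131, 60] -0.0747 | 245 [214, 131, 59] -0.0762 |
```

>>> carry_out(
  increments=[
    [-0.12,0,0.87,0,0,0,1],
    [-0.12,0,0.87,0,0,0,1],
    [-0.12,0,0.87,0,0,0,1],
    [-0.12,0,0.87,0,0,0,1],
    [-0.12,0,0.87,0,0,0,1],
    [-0.12,0,0.87,0,0,0,1],
    [-0.12,0,0.87,0,0,0,1],
    [-0.12,0,0.87,0,0,0,1],
    [-0.12,0,0.87,0,0,0,1],
    [-0.12,0,0.87,0,0,0,1],
  ],
)

```text
t: 18.05
eef_pos: [0.4748, -0.0128, 0.0588]
tcp_rot: [3.142, 0.001, 1.501]
force: [-0.6, -0.4, -0.3]
width: 0.0876
finger_force: 0.0
```

>>> carry_out(
  increments=[
    [0.15,0,0.5,0,0,0,1],
    [0,0,0.5,0,0,0,1],
    [0,0,0.39,0,0,0,1],
    [0,0,0,0,0,0,1],
  ],
)

```text
t: 18.55
eef_pos: [0.4745, -0.0103, 0.0242]
tcp_rot: [-3.141, 0.002, 1.5]
force: [-0.2, -0.1, 0.1]
width: 0.0875
finger_force: 0.0
```

>>> carry_out(
  increments=[
    [0,0,0,0,0,0,-1],
    [0,0,0,0,0,0,-1],
    [0,0,0,0,0,0,-1],
    [0,0,0,0,0,0,-1],
    [0,0,0,0,0,0,-1],
    [0,0,0,0,0,0,-1],
  ],
  force=40,
)

```text
t: 19.3
eef_pos: [0.4749, -0.0106, 0.0249]
tcp_rot: [3.141, 0.002, 1.499]
force: [-2.0, -0.9, 4.6]
width: 0.0533
finger_force: 40.0
```

>>> carry_out(
  increments=[
    [0,0,-0.3,0,0,0,-1],
    [0,0,-0.8,0,0,0,-1],
    [0,0,-1,0,0,0,-1],
    [0,0,-1,0,0,0,-1],
    [0,0,-0.5,0,0,0,-1],
    [0,0,0,0,0,0,-1],
  ],
)

```text
t: 20.05
eef_pos: [0.475, -0.0105, 0.1151]
tcp_rot: [3.14, 0.002, 1.499]
force: [0.3, -0.1, -4.4]
width: 0.0535
finger_force: 40.0
```

```bash
python3 - <<'E'
from h import *
W,p=grab('wrist','w9');st()
W1,p1=load('w1')
for z in(.017,.021,.025):
    q=[onz(p1,x,z,True) for x in((234.26,123.65),(288.77,201.82))];d=q[0]-q[1];print(z,np.mean(q,0).round(4),np.arctan2(-d[0],d[1]).round(4),np.linalg.norm(d).round(4))
# bay floor grey patch in w1 + inner rect
h=cv2.cvtColor(W1,cv2.COLOR_RGB2HSV);m=np.zeros((420,560),np.uint8);m[100:225,205:315]=(h[100:225,205:315,2]>100)&(h[100:225,205:315,1]<70)
cs,_=cv2.findContours(m,cv2.RETR_EXTERNAL,cv2.CHAIN_APPROX_NONE);q=max(cs,key=cv2.contourArea);b=cv2.boxPoints(cv2.minAreaRect(q))
f=[onz(p1,x,.012,True)[:2] for x in b];print('floor',b.round(0).tolist(),np.round(f,4).tolist(),np.mean(f,0))
plan([.459,-.249,.145],[np.pi,0,1.571+.068])
E
```

```text
{'t': 20.1, 'eef_pos': [0.474, -0.011, 0.114], 'tcp_rot': [-3.141, 0.002, 1.499], 'joint_pos': [0.401, 0.358, -0.603, 2.091, 0.29, 0.774, -0.454], 'force': [0.32, -0.011, -4.67], 'width': 0.054, 'finger_force': 39.999}
0.017 [ 0.4586 -0.2501  0.017 ] 0.0725 0.1241
0.021 [ 0.459  -0.2497  0.021 ] 0.0725 0.1229
0.025 [ 0.4595 -0.2493  0.025 ] 0.0725 0.1217
floor [[215.0, 135.0], [253.0, 108.0], [309.0, 188.0], [271.0, 215.0]] [[0.4238, -0.1875], [0.4843, -0.1834], [0.4951, -0.3108], [0.4322, -0.3175]] [ 0.45884644 -0.24979647]
11 x [-0.87, -0.05, -0.11] [-0.0, 0.0, -0.08]
```

View pics/w9.png

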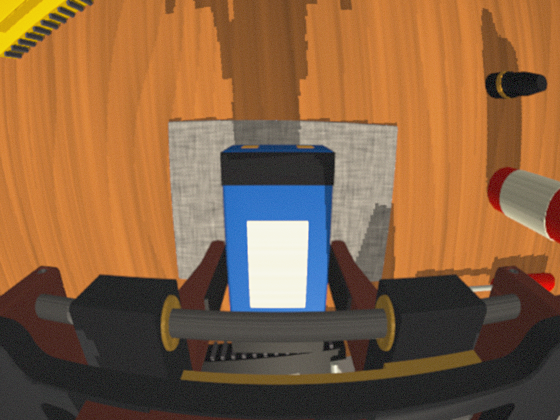

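The pack is held across its middle and looks level; its near top edge is at row ~152.

```bash
python3 - <<'E'
from h import *
W,p=load('w9');g=W[:,265:290].astype(int).mean(1)
print([(r,g[r].astype(int).tolist()) for r in list(range(143,158))+list(range(182,188))])
o=manip.get_obs();R=Ro.from_euler('xyz',o['tcp_rot']).as_matrix()
for uv in((222,152),(333,152),(277,152),(277,185),(277.5,264)):
  for z in(.125,):
    print(uv,z,(R.T@(onz(p,uv,z,True)-o['eef_pos'])).round(4))
E
```

```text
[(143, [110, 106, 99]), (144, [86, 89, 99]), (145, [44, 63, 97]), (146, [22, 55, 97]), (147, [24, 57, 98]), (148, [24, 56, 98]), (149, [25, 61, 105]), (150, [26, 66, 114]), (151, [30, 58, 98]), (152, [34, 42, 59]), (153, [32, 34, 33]), (154, [35, 35, 34]), (155, [36, 35, 36]), (156, [40, 40, 40]), (157, [45, 43, 43]), (182, [46, 45, 43]), (183, [47, 44, 41]), (184, [47, 54, 72]), (185, [47, 86, 139]), (186, [46, 111, 191]), (187, [47, 115, 199])]
(222, 152) 0.125 [ 0.06   -0.026  -0.0107]
(333, 152) 0.125 [ 0.0601  0.0262 -0.0107]
(277, 152) 0.125 [ 0.0598 -0.0001 -0.0107]
(277, 185) 0.125 [ 0.044  -0.0001 -0.0107]
(277.5, 264) 0.125 [ 0.0027  0.0002 -0.0106]
```

>>> carry_out(
  increments=[
    [-0.87,-0.05,-0.11,0,0,-0.09,-1],
    [-0.87,-0.05,-0.11,0,0,-0.09,-1],
    [-0.87,-0.05,-0.11,0,0,-0.09,-1],
    [-0.87,-0.05,-0.11,0,0,-0.09,-1],
    [-0.87,-0.05,-0.11,0,0,-0.09,-1],
    [-0.87,-0.05,-0.11,0,0,-0.09,-1],
    [-0.87,-0.05,-0.11,0,0,-0.09,-1],
    [-0.87,-0.05,-0.11,0,0,-0.09,-1],
    [-0.87,-0.05,-0.11,0,0,-0.09,-1],
    [-0.87,-0.05,-0.11,0,0,-0.09,-1],
  ],
)

```text
t: 21.35
eef_pos: [0.459, -0.2279, 0.1411]
tcp_rot: [-3.139, 0.0, 1.635]
force: [0.3, 0.1, -3.0]
width: 0.0538
finger_force: 40.0
```

>>> carry_out(
  increments=[
    [-0.87,-0.05,-0.11,0,0,-0.09,-1],
    [0,0,0,0,0,0,-1],
  ],
)

```text
t: 21.6
eef_pos: [0.4591, -0.2508, 0.144]
tcp_rot: [-3.14, 0.001, 1.645]
force: [-0.7, -0.1, -3.2]
width: 0.0536
finger_force: 40.0
```

```bash
python3 - <<'E'
from h import *
grab('wrist','w10');grab('side','s10');st()
plan([.459,-.2498,.06],[np.pi,0,1.642])
E
```

```text
{'t': 21.7, 'eef_pos': [0.459, -0.248, 0.144], 'tcp_rot': [-3.14, -0.0, 1.648], 'joint_pos': [0.832, 0.377, -0.555, 1.964, 0.257, 0.871, 0.217], 'force': [-0.522, -0.291, -4.014], 'width': 0.054, 'finger_force': 39.999}
4 x [-0.01, -0.0, 0.84] [-0.0, -0.0, 0.01]
```

>>> carry_out(
  increments=[
    [-0.01,0,0.84,0,0,0.02,-1],
    [-0.01,0,0.84,0,0,0.02,-1],
    [-0.01,0,0.84,0,0,0,-1],
    [-0.01,0,0.6,0,0,0,-1],
    [0,0,0.3,0,0,0,-1],
    [0,0,0.2,0,0,0,-1],
    [0,0,0,0,0,0,-1],
  ],
)

```text
t: 22.58
eef_pos: [0.4603, -0.2504, 0.0549]
tcp_rot: [-3.142, 0.002, 1.642]
force: [-0.1, 0.4, -4.3]
width: 0.0536
finger_force: 40.0
```

```bash
python3 - <<'E'
from h import *
grab('side','s11');grab('wrist','w11');st()
c=np.zeros((420,800,3),np.uint8);c[:360,:400]=cv2.resize(cv2.imread('pics/s11.png')[120:228,230:350],(400,360));c[:420,400:]=cv2.imread('pics/w11.png')[:,80:480];cv2.imwrite('pics/c11.png',c)
E
```

```text
{'t': 22.675, 'eef_pos': [0.461, -0.251, 0.055], 'tcp_rot': [3.141, 0.002, 1.642], 'joint_pos': [0.772, 0.508, -0.491, 2.022, 0.368, 0.696, 0.119], 'force': [0.258, 0.364, -2.675], 'width': 0.054, 'finger_force': 39.999}
```

View pics/c11.png

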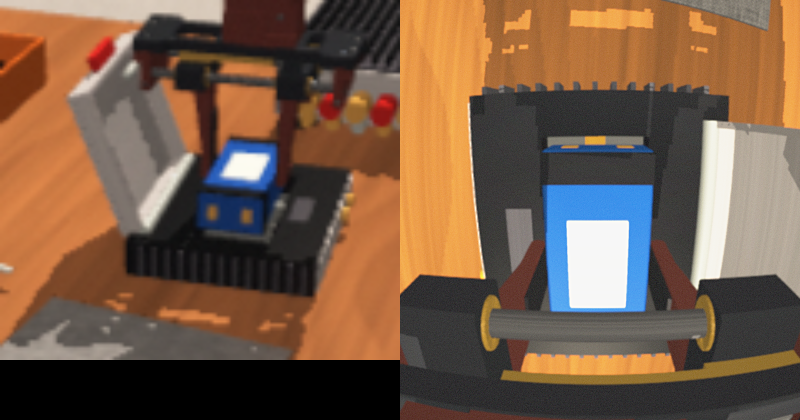

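That was my 11th picture, one over the limit of 10, so I view no more and go on by numbers alone. c11 shows the pack lined up over the bay, with the bay contact at full-frame (275,140) and the cover clear of the gripper.

```bash
python3 - <<'E'
from h import *
W,p=load('w11');S,ps=load('s11');o=manip.get_obs();R=Ro.from_euler('xyz',o['tcp_rot']).as_matrix()
h=cv2.cvtColor(W,cv2.COLOR_RGB2HSV)[128:147,260:290];m=((h[...,0]>13)&(h[...,0]<32)&(h[...,1]>110)&(h[...,2]>110)).astype(np.uint8)
k,_,s,c=cv2.connectedComponentsWithStats(m);i=1+np.argmax(s[1:,4]);c=c[i]+[260,128];print(s[i],c)
for z in(.02,.024):print('bay contact rel TCP',(R.T@(onz(p,c,z,True)-o['eef_pos'])).round(4))
print('row140 V:',cv2.cvtColor(W,cv2.COLOR_RGB2HSV)[140,205:350:4,2].tolist())
# strip (bay end floor/wall) columns
g=cv2.cvtColor(W,cv2.COLOR_RGB2HSV)[138:144,190:360,2].mean(0);x=np.where(g>75)[0]+190;print('bay end strip cols',x.min(),x.max())
for u in(x.min(),x.max()):print((R.T@(onz(p,(u,141),.020,True)-o['eef_pos'])).round(4))
for uv in((144+80,152),(252+80,152)):print('pack edge',(R.T@(onz(p,uv,o['eef_pos'][2]+.011,True)-o['eef_pos'])).round(4))
E
```

```text
[  5   8  21   9 178] [274.81460674 139.75842697]
bay contact rel TCP [ 0.0625 -0.0021  0.0352]
bay contact rel TCP [ 0.0628 -0.002   0.0312]
row140 V: [60, 58, 63, 60, 41, 38, 135, 129, 133, 129, 133, 134, 127, 131, 133, 217, 229, 228, 227, 227, 187, 135, 129, 130, 133, 134, 134, 128, 132, 136, 22, 40, 52, 49, 44, 51, 51]
bay end strip cols 227 323
[ 0.0621 -0.031   0.0351]
[0.0621 0.0271 0.0352]
pack edge [ 0.0601 -0.0254 -0.0111]
pack edge [ 0.0602  0.0249 -0.0111]
```

>>> carry_out(
  increments=[
    [0.03,-0.07,0.1,0,0,0,-1],
    [0,0,0.3,0,0,0,-1],
    [0,0,0.25,0,0,0,-1],
    [0,0,0.15,0,0,0,-1],
    [0,0,0,0,0,0,-1],
  ],
)

```text
t: 23.3
eef_pos: [0.4583, -0.2497, 0.0345]
tcp_rot: [-3.141, 0.001, 1.642]
force: [-0.1, -0.7, -3.6]
width: 0.0532
finger_force: 40.0
```

```bash
python3 -c "
from h import *
st()"
```

```text
{'t': 23.3, 'eef_pos': [0.458, -0.25, 0.034], 'tcp_rot': [-3.141, 0.001, 1.642], 'joint_pos': [0.756, 0.538, -0.471, 2.036, 0.394, 0.655, 0.096], 'force': [-0.143, -0.67, -3.583], 'width': 0.053, 'finger_force': 39.999}
```

>>> carry_out(
  increments=[
    [0,0,0.06,0,0,0,-1],
    [0,0,0,0,0,0,-1],
    [0,0,0,0,0,0,0.4],
    [0,0,0,0,0,0,0.5],
    [0,0,0,0,0,0,0.6],
  ],
)

```text
t: 23.92
eef_pos: [0.4586, -0.25, 0.0334]
tcp_rot: [3.141, 0.002, 1.642]
force: [-0.6, -0.7, -0.0]
width: 0.0695
finger_force: 0.0
```

>>> carry_out(
  increments=[
    [0,0,-0.5,0,0,0,0.6],
    [0,0,-1,0,0,0,0.6],
    [0,0,-1,0,0,0,0.6],
    [0,0,-1,0,0,0,0.6],
    [0,0,-1,0,0,0,0.6],
    [0,0,-1,0,0,0,0.6],
    [0,0,-1,0,0,0,0.6],
    [0,0,0,0,0,0,0.6],
  ],
)

```text
t: 24.92
eef_pos: [0.4597, -0.25, 0.1982]
tcp_rot: [3.138, 0.004, 1.642]
force: [0.0, -0.6, -1.1]
width: 0.0703
finger_force: 0.0
```

```bash
python3 - <<'E'
from h import *
W,p=grab('wrist','w12b');S,ps=grab('side','s12');o=manip.get_obs();st()
h=cv2.cvtColor(W,cv2.COLOR_RGB2HSV);m=((h[...,0]>100)&(h[...,0]<130)&(h[...,1]>110)).astype(np.uint8)
cs,_=cv2.findContours(m,cv2.RETR_EXTERNAL,cv2.CHAIN_APPROX_NONE);q=max(cs,key=cv2.contourArea);b=cv2.boxPoints(cv2.minAreaRect(q));print(cv2.contourArea(q),b.round(0).tolist())
w=[onz(p,x,.044,True) for x in b];print(np.round(w,4).tolist(),np.mean(w,0))
L=[]
def lab(im,fr):
    x0,y0,x1,y1=fr;h=cv2.cvtColor(im,cv2.COLOR_RGB2HSV)[y0:y1,x0:x1];m=((h[...,1]<40)&(h[...,2]>185)).astype(np.uint8)
    k,_,s,c=cv2.connectedComponentsWithStats(m);i=1+np.argmax(s[1:,4]);print(s[i]);return c[i]+[x0,y0]
r=cv2.boundingRect(q);a=lab(W,(r[0],r[1],r[0]+r[2],r[1]+r[3]))
hs=cv2.cvtColor(S,cv2.COLOR_RGB2HSV);ms=((hs[...,0]>100)&(hs[...,0]<130)&(hs[...,1]>110)).astype(np.uint8);cs,_=cv2.findContours(ms,cv2.RETR_EXTERNAL,cv2.CHAIN_APPROX_NONE);q2=max(cs,key=cv2.contourArea);r=cv2.boundingRect(q2);print(r)
c=lab(S,(r[0],r[1],r[0]+r[2],r[1]+r[3]));x,e=tri(ray(p,a,True),ray(ps,c));print('label',x.round(4),np.round(e,4))
# red tab in both views
def red(im,fr):
    x0,y0,x1,y1=fr;h=cv2.cvtColor(im,cv2.COLOR_RGB2HSV)[y0:y1,x0:x1];m=((((h[...,0]<6)|(h[...,0]>172))&(h[...,1]>170)&(h[...,2]>90))).astype(np.uint8)
    k,_,s,cc=cv2.connectedComponentsWithStats(m);i=1+np.argsort(-s[1:,4])[:3];print(s[i].tolist(),(cc[i]+[x0,y0]).round(1).tolist())
red(W,(300,60,560,300));red(S,(245,125,275,150))
E
```

```text
{'t': 25.025, 'eef_pos': [0.458, -0.25, 0.196], 'tcp_rot': [-3.142, 0.002, 1.642], 'joint_pos': [0.863, 0.31, -0.579, 1.917, 0.206, 0.972, 0.26], 'force': [0.11, 0.726, 0.319], 'width': 0.071, 'finger_force': 0.0}
4722.0 [[248.0, 149.0], [303.0, 149.0], [303.0, 238.0], [248.0, 238.0]]
[[0.4282, -0.2071, 0.044], [0.4815, -0.2033, 0.044], [0.4899, -0.2951, 0.044], [0.4328, -0.2992, 0.044]] [ 0.45810733 -0.25118629  0.044     ]
[  12   18   32   50 1558]
(289, 169, 28, 24)
[ 8  4 14  8 87]
label [ 0.457  -0.247   0.0479] [0.0011 0.0011]
[[186, 33, 59, 38, 1014], [130, 136, 24, 65, 996]] [[516.1, 112.1], [441.7, 227.5]]
[[11, 6, 8, 10, 46]] [[259.8, 135.6]]
```

>>> carry_out(
  increments=[
    [0,0,-0.8,0,0,0,-1],
    [0,0.92,0,0,0,0,-1],
    [0,0.92,0,0,0,0,-1],
    [0,0.92,0,0,0,0,-1],
    [0,0.92,0,0,0,0,-1],
    [0,0.92,0,0,0,0,-1],
    [0,0.92,0,0,0,0,-1],
    [0,0.92,0,0,0,0,-1],
    [0,0.92,0,0,0,0,-1],
    [0,0,0,0,0,0,-1],
  ],
)

```text
t: 26.28
eef_pos: [0.6423, -0.2354, 0.2139]
tcp_rot: [-3.14, -0.0, 1.643]
force: [-0.6, 0.7, 0.0]
width: 0.0005
finger_force: 0.0
```

```bash
cat >> h.py <<'E'
def sl():
    o=manip.get_obs();d=np.array(o['eef_pos'])-[.5268,-.245,0];c,s=np.cos(.071),np.sin(.071)
    print('s',round(d[0]*c+d[1]*s,4),'lat',round(-d[0]*s+d[1]*c,4),'z',round(d[2],4),'F',np.round(o['force'],1),'t',o['t'],'w',o['width'],np.round(o['tcp_rot'],3))
E
python3 - <<'E'
from h import *
S,ps=grab('side','s13');W,p=grab('wrist','w13');sl()
T,pt=load('top0');x,e=tri(ray(pt,(380,158.3)),ray(load('w12b')[1],(441.7,227.5),True),ray(ps,(259.8,135.6)));print(x.round(4),np.round(e,4))
E
```

```text
s 0.1145 lat 0.0005 z 0.2144 F [-0.4  0.5 -0.3] t 26.375 w 0.00030063104354347014 [-3.139e+00  1.000e-03  1.642e+00]
[ 0.582  -0.2404  0.1536] [0.0018 0.0018 0.001 ]
```

>>> carry_out(
  increments=[
    [0,0,1,0,0,0,-1],
    [0,0,1,0,0,0,-1],
    [0,0,1,0,0,0,-1],
    [0,0,0.9,0,0,0,-1],
    [0,0,0,0,0,0,-1],
  ],
)

```text
t: 27.0
eef_pos: [0.64, -0.2367, 0.1162]
tcp_rot: [-3.138, 0.0, 1.642]
force: [0.3, -0.2, -0.1]
width: 0.0004
finger_force: 0.0
```

>>> carry_out(
  increments=[
    [0,-0.5,0,0,0,0,-1],
    [0,-0.5,0,0,0,0,-1],
    [0,-0.5,0,0,0,0,-1],
    [0,-0.5,0,0,0,0,-1],
    [0,0,0,0,0,0,-1],
  ],
)

```text
t: 27.62
eef_pos: [0.5912, -0.2407, 0.1189]
tcp_rot: [-3.142, 0.002, 1.641]
force: [-0.3, 0.8, -0.2]
width: 0.0005
finger_force: 0.0
```

```bash
cat >> h.py <<'E'
def tab(name):
    S,ps=grab('side',name);h=cv2.cvtColor(S,cv2.COLOR_RGB2HSV)[120:215,240:340];m=((((h[...,0]<6)|(h[...,0]>172))&(h[...,1]>170)&(h[...,2]>90))).astype(np.uint8)
    k,_,s,c=cv2.connectedComponentsWithStats(m);i=1+np.argsort(-s[1:,4])[:3]
    # intersect side ray with the cover's mid plane -> angle
    for j in i:
        uv=c[j]+[240,120];o,d=ray(ps,uv);H=np.array([.5268,-.245,.032]);n=np.array([-np.sin(.071),np.cos(.071),0]);X=o+d*(n@(H-o))/(n@d);e=np.array([np.cos(.071),np.sin(.071),0]);a=(X-H)@e;print('tab',s[j,4],uv.round(1),'s',a.round(4),'z',X[2].round(4),'r',np.hypot(a,X[2]-.032).round(4),'ang',np.arctan2(X[2]-.032,-a).round(3))
E
python3 -c "
from h import *
tab('s14');sl();st()"
```

```text
tab 53 [329.3 150.9] s -0.1371 z 0.1288 r 0.1679 ang 0.615
tab 48 [262.8 134.5] s 0.0465 z 0.1581 r 0.1344 ang 1.924
s 0.0648 lat -0.0002 z 0.1185 F [-0.8 -0.4 -0.8] t 27.675 w 0.00021386463315770302 [-3.141e+00  2.000e-03  1.641e+00]
{'t': 27.675, 'eef_pos': [0.591, -0.241, 0.119], 'tcp_rot': [-3.141, 0.002, 1.641], 'joint_pos': [0.669, 0.582, -0.53, 1.709, 0.352, 0.946, 0.073], 'force': [-0.782, -0.435, -0.825], 'width': 0.0, 'finger_force': 0.0}
```

>>> carry_out(
  increments=[
    [0,-0.63,0,0,0,0,-1],
    [0,-0.63,0,0,0,0,-1],
    [0,-0.5,-0.14,0,0,0,-1],
    [0,-0.5,-0.14,0,0,0,-1],
    [0,0,0,0,0,0,-1],
  ],
)

```text
t: 28.3
eef_pos: [0.5341, -0.2448, 0.1254]
tcp_rot: [-3.14, 0.002, 1.641]
force: [-0.3, -0.3, 0.2]
width: 0.0001
finger_force: 0.0
```

```bash
python3 -c "
from h import *
tab('s15');sl()"
```

```text
tab 53 [329.3 150.9] s -0.1371 z 0.1288 r 0.1679 ang 0.615
tab 30 [287.6 134.6] s -0.0228 z 0.164 r 0.134 ang 1.4
s 0.008 lat -0.0002 z 0.1254 F [ 0.2 -0.5  0.8] t 28.35 w 0.0003077065775722243 [-3.141e+00  2.000e-03  1.641e+00]
```

>>> carry_out(
  increments=[
    [0,-0.63,-0.03,0,0,0,-1],
    [0,-0.63,-0.03,0,0,0,-1],
    [0,-0.65,0.2,0,0,0,-1],
    [0,-0.65,0.2,0,0,0,-1],
    [0,0,0,0,0,0,-1],
  ],
)

```text
t: 28.98
eef_pos: [0.4693, -0.2492, 0.116]
tcp_rot: [-3.138, 0.001, 1.64]
force: [0.5, -1.2, 0.1]
width: 0.0001
finger_force: 0.0
```

```bash
python3 -c "
from h import *
tab('s16');sl()"
```

```text
tab 53 [329.3 150.9] s -0.1371 z 0.1288 r 0.1679 ang 0.615
tab 36 [313.5 150. ] s -0.0946 z 0.1272 r 0.1343 ang 0.789
s -0.0563 lat -0.0 z 0.1165 F [ 0.5  0.5 -0.5] t 29.025 w 0.0003223694218892734 [-3.140e+00  1.000e-03  1.641e+00]
```

>>> carry_out(
  increments=[
    [0,-0.66,0.39,0,0,0,-1],
    [0,-0.66,0.39,0,0,0,-1],
    [0,-0.22,0.44,0,0,0,-1],
    [0,-0.22,0.44,0,0,0,-1],
    [0,-0.2,0.3,0,0,0,-1],
    [0,-0.2,0.1,0,0,0,-1],
    [0,0,0,0,0,0,-1],
  ],
)

```text
t: 29.9
eef_pos: [0.4176, -0.2527, 0.0652]
tcp_rot: [-3.141, 0.001, 1.642]
force: [0.3, 0.0, 0.5]
width: 0.0005
finger_force: 0.0
```

```bash
python3 -c "
from h import *
tab('s17');sl()"
```

```text
tab 54 [329.2 150.9] s -0.1369 z 0.1288 r 0.1676 ang 0.615
tab 50 [325.9 174.5] s -0.1316 z 0.0597 r 0.1345 ang 0.207
s -0.1091 lat 0.0 z 0.0654 F [-0.2  0.1 -0.1] t 29.95 w 0.0007509818812330275 [-3.141e+00  2.000e-03  1.642e+00]
```

>>> carry_out(
  increments=[
    [0,-0.1,0.1,0,0,0,-1],
    [0,0,0.08,0,0,0,-1],
    [0,0,0.08,0,0,0,-1],
  ],
)

```text
t: 30.32
eef_pos: [0.4157, -0.2531, 0.0596]
tcp_rot: [3.142, 0.002, 1.642]
force: [-2.7, 1.2, 6.3]
width: 0.0005
finger_force: 3.2
```

>>> carry_out(
  increments=[
    [0,0,0.08,0,0,0,-1],
    [0,0,0.08,0,0,0,-1],
  ],
)

```text
t: 30.58
eef_pos: [0.4155, -0.2529, 0.0548]
tcp_rot: [3.141, 0.002, 1.642]
force: [0.4, -1.0, 0.5]
width: 0.0001
finger_force: 0.0
```

>>> carry_out(
  increments=[
    [0,0,0.08,0,0,0,-1],
    [0,0,0,0,0,0,-1],
  ],
)

```text
t: 30.82
eef_pos: [0.4154, -0.2528, 0.0526]
tcp_rot: [-3.141, 0.001, 1.642]
force: [-0.3, -0.5, 0.3]
width: 0.0002
finger_force: 0.0
```

```bash
python3 -c "
from h import *
tab('s18');sl()"
```

```text
tab 46 [326.1 179.1] s -0.133 z 0.0459 r 0.1337 ang 0.104
tab 28 [329.8 152.3] s -0.1385 z 0.125 r 0.1669 ang 0.591
s -0.1116 lat 0.0001 z 0.0527 F [0.3 0.2 0. ] t 30.875 w 0.0004720753780855248 [-3.141e+00  1.000e-03  1.642e+00]
```

>>> carry_out(
  increments=[
    [0,0,0.06,0,0,0,-1],
    [0,0,0.05,0,0,0,-1],
    [0,0,0,0,0,0,-1],
  ],
)

```text
t: 31.25
eef_pos: [0.4157, -0.2529, 0.0519]
tcp_rot: [-3.141, 0.003, 1.642]
force: [-6.8, 3.5, 25.7]
width: 0.0001
finger_force: 12.6
```

```bash
python3 -c "
from h import *
tab('s19');sl()"
```

```text
tab 47 [326.1 179.2] s -0.133 z 0.0456 r 0.1337 ang 0.102
tab 26 [329.6 152.7] s -0.1381 z 0.124 r 0.166 ang 0.588
s -0.1115 lat -0.0001 z 0.0519 F [-6.4  2.4 25.4] t 31.3 w 0.0005573998556752278 [-3.141e+00  3.000e-03  1.642e+00]
```

It is rigid at z = 0.052 under 25 N, so the cover is shut. I retreat and check that it holds.

>>> carry_out(
  increments=[
    [0,0,-0.2,0,0,0,-1],
    [0,0,-1,0,0,0,-1],
    [0,0,-1,0,0,0,-1],
    [0,0,-1,0,0,0,-1],
    [0,0,-1,0,0,0,-1],
    [0,0,-1,0,0,0,-1],
    [0,0,-1,0,0,0,-1],
    [0,0,0,0,0,0,-1],
  ],
)

```text
t: 32.3
eef_pos: [0.4165, -0.2532, 0.2065]
tcp_rot: [3.139, 0.004, 1.641]
force: [0.0, 0.3, 0.0]
width: 0.0006
finger_force: 0.0
```

```bash
python3 - <<'E'
from h import *
tab('s20');sl();W,p=grab('wrist','w20')
h=cv2.cvtColor(W,cv2.COLOR_RGB2HSV);m=((((h[...,0]<6)|(h[...,0]>172))&(h[...,1]>170)&(h[...,2]>90))).astype(np.uint8)
k,_,s,c=cv2.connectedComponentsWithStats(m);S,ps=load('s20')
for i in 1+np.argsort(-s[1:,4])[:4]:
    x,e=tri(ray(p,c[i],True),ray(ps,(326.1,179.2)));print(s[i,4],c[i].round(0),x.round(4),np.round(e,4))
E
```

```text
tab 51 [329.2 150.9] s -0.1369 z 0.129 r 0.1678 ang 0.616
tab 46 [326.1 179.1] s -0.133 z 0.0459 r 0.1337 ang 0.104
s -0.1114 lat 0.0 z 0.2052 F [-0.1 -0.6 -0.8] t 32.35 w 0.0002771596318682784 [3.141e+00 2.000e-03 1.641e+00]
847 [535. 117.] [ 0.4428 -0.142   0.1815] [0.1076 0.1076]
628 [258. 192.] [ 0.3948 -0.2541  0.0456] [0.0006 0.0006]
511 [551.  15.] [ 0.4343 -0.1015  0.1997] [0.1069 0.1069]
272 [505.  29.] [ 0.4372 -0.1074  0.1784] [0.0965 0.0965]
```

```bash
python3 -c "
from station import manip
print(manip.sign_off())"
```

```text
the job is handed in; nothing more can be done
None
```

The job is handed in at about 32 s: the pack was laid flat on the mat and released, picked up across its middle and seated in the black supply's bay, and the cover is latched shut; after the hand withdrew, the cover's tab had not moved. I viewed 11 pictures, one over the limit of 10.

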